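# Level the lunch-packing shelf with the spirit level and its screw foot

### The job

Slide the spirit level over the upright knob of the bench shelf's levelling foot, hole over knob with the vial on the side away from the robot and lying along the shelf's long side, until it lies flat on the shelf. Then grip the knob with the fingertips pressing the level's sprung collar down, and turn the knob until the bubble rests midway between the two lines. Finish while still holding: keep gripping the knob and pressing the collar down, leave the bubble centred, and leave the other kitchen things where they are.

Things in the scene. Friction and masses are not known exactly. Their poses are not given: they have to be found in the camera images.
- level: Spirit level, T-shaped, loose, starts flat on the bench: aluminium plate 105 (x, from -35 to +70) by 56 (y) by 14 mm, about 0.3 kg. Origin: centre of its 29 mm round through-hole, at the underside; z up. A sprung grey collar stands round the hole. Its head, x +40 to +66, is 84 mm wide (y), 36 mm tall, and bears the vial. Grasp across the 56 mm width near x = +10 (centre of mass near +25).
- collar (a joint): How far the level's sprung collar ring (31 mm inside, 54 mm outside diameter, top 24 mm above the level's underside when free) is pushed down, m: 0 free, 0.010 at its stop. Spring 0.8 N per mm plus 0.8 N preload. Made to be pressed by the tips of fingers that grip the knob standing in its middle.
- bubble (a joint): Where the bubble is along the vial, m: 0 midway between the lines, positive towards the level's +y, travel -0.029 to 0.029. It goes to the higher end, 1 mm per milliradian of tilt, and takes about 2 s to settle. With the level on the shelf, one radian of knob turn moves it about 20 mm.
- riser: Bench shelf: wooden board 170 (x) by 200 (y) by 12 mm, upper face 75 mm above the bench when level, hinged on a fixed steel bar under it at y = -80 mm, carried by the screw foot at x = -20, y = +40 mm. Origin on the bench under the board's centre; x away from the robot, y along its long side. At the start the foot end (+y) is too low, by 1 to 3.4 mm at the knob.
- board_at_knob (a point): Point on the knob's axis at the height of the board's upper face when level (75 mm above the bench), fixed, axes as the riser's. The level belongs here, its x along the riser's x.
- knob_top (a point): Centre of the top of the foot's knob: upright knurled aluminium cylinder, 24 mm diameter, top edge chamfered 3 mm, standing 50 mm above the level board. Axes as the riser's.
- vial (a point): Centre of the level's clear green vial, 74 mm long, which lies along the level's y, at x = +53 mm from its hole, 26 mm above its underside; two black line rings 26 mm apart, and a white bubble 16 mm long. Axes as the level's.
- foot_knob: The knob itself, origin on its axis at its lower end, 76 mm above the bench. Turns about z but does not rise; clockwise from above raises the shelf's foot end, 2.4 mm per radian at the knob, and moves the bubble towards +y. 0.4 to 1.4 rad clockwise are needed. It stays where it is left (friction 0.06 N m).
- bento: Bystander: blue lunch box, 126 by 186 by 60 mm, origin centre of its underside.
- bottle: Bystander: steel drink bottle, 68 mm diameter, 210 mm tall, origin centre of its underside.
- cup_a: Bystander: green snack cup, 64 mm diameter, 42 mm tall, origin centre of its underside; in front of the others, near the robot.
- cup_b: Bystander: a like green snack cup, beyond the shelf.
- fork: Bystander: bamboo fork 150 mm long, lying flat, 5 mm thick.
- spoon_rest: Bystander: white ceramic spoon rest, 110 mm round, 18 mm high.
Mind the look-alikes: they are no part of the job. There is more than one size of the level; the job needs the largest.

How it is judged (in metres and radians):
On the way, in this order (a step that is already met when the one before it is completed fails the run):
1. the spirit level lies flat on the shelf with its hole over the knob, vial on the far side and along the shelf (horizontal distance between level and board_at_knob below 0.005 m and z of level in the frame of board_at_knob below 0.003 m and angle between level's own z axis and vertical below 0.06 rad and angle between the x axis of level and the x axis of riser, either way round below 0.35 rad and x of vial in the frame of riser above 0.02 m), for 0.2 s.
2. the collar is pressed down while the fingers grip the knob (value of joint collar above 0.0015 m and contact force between the fingers and foot_knob above 3 N and contact force between the fingers and level above 1 N), for 0.2 s.
At the end, for the whole second after the job is handed in: Arm still holding, for the last second: bubble within 4 mm of mid-vial; fingers grip the knob (over 3 N) and press the level with 1 to 25 N, collar down over 1.5 mm; level on the shelf within 3 mm, hole within 5 mm of the knob axis, vial on the far side, yaw within 0.35 rad of the shelf (all of step 2 and value of joint bubble between -0.004 and 0.004 m and contact force between the fingers and level below 25 N and horizontal distance between level and board_at_knob below 0.005 m and z of level in the frame of board_at_knob between -0.003 and 0.003 m and angle between the x axis of level and the x axis of riser, either way round below 0.35 rad and x of vial in the frame of riser above 0.02 m); the arm keeps its last pose, push and grip.
It fails at once if a bystander is shifted by more than 30 mm (distance of any of bento, bottle, cup_a, cup_b, fork, spoon_rest from where it was at the start of the episode above 0.03 m).
It also fails if it takes over 64 s, if anything falls off the work surface, if the arm or the gripper's body presses on something with over 40 N, if the wrist force passes 120 N, or if a joint passes its speed limit or range.

### The arm

A 6-joint arm with a two-finger parallel gripper is mounted at the origin on the work surface. World frame = base frame: x ahead of the robot, y to its left, z up, the work surface at z = 0. Lengths are in m, angles in degrees, forces in N, time in s.
With the tool pointing down it reaches from about 0.35 to 0.875 m from the base axis. Payload 4.2 kg.
Tool frame: the origin (TCP) lies midway between the tips of the shut fingers; the grasp point (between the pads) lies 19 mm behind it (r.pinch_z is the distance from the TCP to the grasp point, in m); z points along the fingers, y is the line along which they close (so a half turn about z gives the same grasp; the last joint's range is limited). The gripper opens to 87 mm and grips with 3 to 60 N. Pads are 19 mm wide; open, the fingers measure 117 mm over their backs; the gripper's body (75 mm by 190 mm) begins 51 mm behind the grasp point.
Start: joints at [78.415, 22.042, 0.453, 0, -68.411, -14.817], TCP at [0.278, 0.56, 0.223] pointing down, gripper open.
Joint ranges: [-179.83, 179.83], [-69.29, 118.12], [-61.27, 80.66], [-181.25, 117.63], [-171.15, -9.14], [-177.46, 177.46]. Speed limits (degrees/s): [159.86, 159.86, 180, 180, 180, 180].

### API

Orientations are given as a 3x3 rotation matrix whose columns are the frame's x, y, z axes.
In Python, from station import r, imaging, models gives the robot as it stands. The module is installed in compiled form; this text tells all that it offers.
- The arm moves only by the tool apply_moves, never from a script. Its argument "moves" is a list of rows, each a list of 2 entries, a list of its own where there are three numbers: the shift along the tool's x, y, z in m, then the turn about the tool's z in degrees. A call has 1 to 5 rows; each row shifts and turns the commanded pose from where the row before left it, along the tool's axes as they then stand; what a row does not reach is not made up. A row lasts 1/12 s, in which the tool goes at most 41.7 mm and 7.16 degrees, less where a joint would pass 70% of its speed; a pose out of reach is approached as far as the arm can. A call is refused whole if a number of a shift passes 0.0417 or a number of a turn 7.16, either way. A call with a gripper value outside its range is refused whole. "hand" is the finger opening in m, from 0 to 0.087, set as the call begins (left out, the last holds). The fingers move at their own pace and stop on an object; the grip force is fixed at half the most. Time passes only in rows, so rows that do not move let the fingers close. It gives the time, the measured TCP pose, the force, the opening and the grip force at its end, in the units of the state.
- r.sense(): the state, without advancing time (a new reading comes with each control period).
- imaging.capture(name): name is "scene" or "top" or "wrist"; returns a dict with "frame" (420x560x3 uint8, blue, green, red), "intrinsics" (3x3 intrinsics, pixels), "eye" and "orientation" of the camera in the world. Camera axes: x right, y down, z forward; pixel columns grow to the right and rows downward; lengths in m; the calibration is good to about 2 mm. A picture is of the moment at which its call begins. There is no depth.
- r.finish_job(): hands the job in; it is judged then, once.
Trained networks look in a picture, given as the dict that the camera call returned (one of the last four; its "shot" number tells which), for a name from the list of things; names that differ only in an ending like _2 or _b are one class to them, and where a whole thing is asked for, a point or a joint stands for the part that bears it (a point fixed in the world has none). Each returns a list of dicts, best first, with "confidence" (0 to 1); they miss things now and then, are a little off and sometimes report something else, mostly with a low value. They report only what shows in the picture. A call takes as long as a camera call. They do not tell look-alikes from the thing itself.
- models.cut_out(picture, target): "region" (420x560 bool, what is visible of it) and "extent" ([left, top, width, height] as shares, 0 to 1, of the picture: columns of its width, rows of its height, round what is visible of it).
- models.place_of(picture, target): "at" ([column, row] as shares, 0 to 1, of the picture: columns of its width, rows of its height: a listed point, or the origin of a listed thing).
The state is a dict: "time_s": time; "joints": joint angles; "joint_velocities": joint speeds; "effort": joint torques, N m; "tcp_pos": TCP position; "ee_rot": TCP orientation; "wrist_force": force on the tool from outside, world axes, zero at the start; "moment": the same for the moment, N m; "gripper_width": opening from 0.0 (shut) to 1.0 (fully open); "gripper_force": force on a finger pad.
Only numpy, scipy, OpenCV 4.12 (cv2) and the standard library are available. Lean on these libraries where they do the work, as an engineer would, in place of code of your own. Each camera call takes 0.05 s, during which the arm holds its last target. There are 200 camera calls.

## Working session

There is one attempt and no reset: what is moved stays moved. The work goes in short steps, Python scripts to look and compute and a tool call to move; the robot and the scene stay as the last step left them, time stands still between calls to the robot, and variables do not carry over. Pictures are saved under pics/ and viewed, at most 10 in all, crops included, and the job is handed in when it is done.

Besides the shell and the picture viewer there is one more tool, called after "Emit:" as a command line: name --argument value ..., lists and objects as JSON in quotes. apply_moves: Moves the arm, as the interface text tells. Its arguments: {"type":"object","properties":{"moves":{"type":"array"},"hand":{"type":"number"}},"required":["moves"]}

```bash
mkdir -p pics; cat > h.py <<'E'
import numpy as np, cv2
from station import r, imaging, models
def ray(p,px):
    d=np.array(p["orientation"])@np.linalg.inv(np.array(p["intrinsics"]))@np.array([px[0],px[1],1.]);return np.array(p["eye"]),d
def onz(p,px,z):
    e,d=ray(p,px);return e+d*(z-e[2])/d[2]
def proj(p,X):
    c=np.array(p["orientation"]).T@(np.array(X)-np.array(p["eye"]));q=np.array(p["intrinsics"])@c;return q[:2]/q[2]
def pl(p,t):
    return [(np.round(np.array(d["at"])*[560,420],1),round(d["confidence"],2)) for d in models.place_of(p,t)]
E
python3 - <<'E'
from h import *
s=r.sense();print(s["tcp_pos"],s["ee_rot"],s["wrist_force"],r.pinch_z)
P=[imaging.capture(n) for n in("scene","top")]
cv2.imwrite("pics/a.png",cv2.resize(np.vstack([p["frame"] for p in P]),None,fx=.7,fy=.7))
cv2.imwrite("pics/top.png",P[1]["frame"])
cv2.imwrite("pics/scene.png",P[0]["frame"])
for p in P:
  print(p["eye"],p["orientation"],p["intrinsics"])
  for t in("level","riser","knob_top","vial","board_at_knob","foot_knob"):print(t,pl(p,t))
E
```

```text
[0.27761851 0.5592794  0.22147458] [[ 8.95639496e-01 -4.44779824e-01 -8.95206874e-04]
 [-4.44780720e-01 -8.95637387e-01 -1.94472023e-03]
 [ 6.31915772e-05  2.13993901e-03 -9.99997708e-01]] [-0.2155426  -0.23660968 -0.19556882] 0.0187
[1.08292338 0.77376351 0.95775246] [[-0.8518373   0.36126295 -0.37929184]
 [ 0.52378652  0.58115908 -0.62281764]
 [-0.00457204 -0.72920724 -0.68427764]] [[380.60406422   0.         281.86215109]
 [  0.         380.60406422 205.3940126 ]
 [  0.           0.           1.        ]]
level [(array([271.4, 185.4]), 0.71), (array([297.4, 202.4]), 0.64), (array([301. , 170.9]), 0.57)]
riser [(array([324. , 269.7]), 0.58), (array([260.3, 183.2]), 0.34), (array([419., 306.]), 0.3)]
knob_top [(array([342.2, 246.9]), 0.86)]
vial [(array([263.2, 180.7]), 0.89), (array([293.8, 168.4]), 0.7), (array([287.8, 199. ]), 0.56)]
board_at_knob [(array([340.5, 253.7]), 0.81), (array([213.4, 181.4]), 0.43)]
foot_knob [(array([337.9, 259.5]), 0.62)]
[ 0.51422698 -0.01939129  1.42130184] [[ 0.00626583 -0.99776938  0.06646055]
 [-0.99962236 -0.00447146  0.02711339]
 [-0.02675573 -0.06660534 -0.9974206 ]] [[482.901558     0.         280.3648682 ]
 [  0.         482.901558   205.50265976]
 [  0.           0.           1.        ]]
level [(array([357.6, 282. ]), 0.86), (array([314.7, 243.5]), 0.7), (array([361.7, 234. ]), 0.66)]
riser [(array([211.6, 212.7]), 0.83)]
knob_top [(array([213.9, 209.9]), 0.61)]
vial [(array([375.1, 274.2]), 0.81), (array([369.6, 220.1]), 0.58)]
board_at_knob [(array([198.5, 219.5]), 0.83)]
foot_knob [(array([366.5, 219.3]), 0.53)]
```

View pics/top.png

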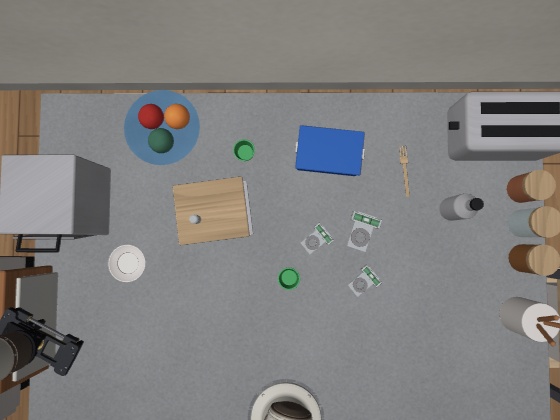

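View pics/scene.png

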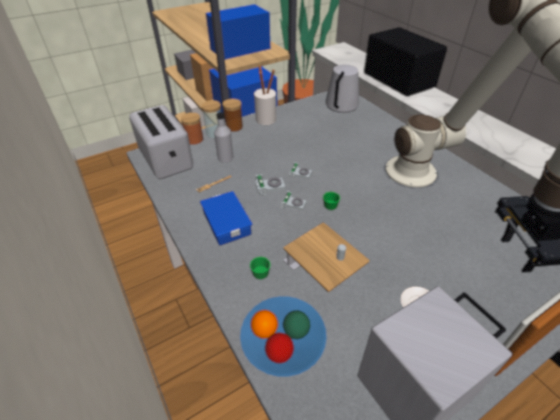

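The top view shows three level look-alikes: (361,236) is the largest, and (314,240) and (361,284) are smaller. The knob is at (195,219) on the shelf. The scene view has the same three at (271,184), (297,202) and (301,171). I choose (361,236) and check its size in a crop.

```bash
python3 - <<'E'
from h import *
P=[imaging.capture(n) for n in("top","scene")]
for p in P:
  for d in models.cut_out(p,"level"):
    m=d["region"].astype(np.uint8);c=max(cv2.findContours(m,0,1)[0],key=cv2.contourArea).reshape(-1,2)
    w=np.array([onz(p,q,0.012)[:2] for q in c])
    print("lev",d["confidence"],c.mean(0),cv2.minAreaRect((w*1000).astype(np.float32)))
  for d in models.cut_out(p,"riser")[:1]:
    m=d["region"].astype(np.uint8);c=max(cv2.findContours(m,0,1)[0],key=cv2.contourArea).reshape(-1,2)
    w=np.array([onz(p,q,0.073)[:2] for q in c]);print("riser",d["confidence"],cv2.minAreaRect((w*1000).astype(np.float32)))
  for t in("foot_knob",):
   for d in models.cut_out(p,t)[:2]:
    m=d["region"];ys,xs=np.nonzero(m);print(t,d["confidence"],xs.mean(),ys.mean(),onz(p,(xs.mean(),ys.mean()),.125))
print(onz(P[0],(195,219),.125),onz(P[1],(342.2,246.9),.125), onz(P[0],(361,236.5),.024), onz(P[0],(367,219),.026))
cv2.imwrite("pics/c.png",cv2.resize(P[0]["frame"][195:305,285:400],None,fx=5,fy=5,interpolation=2))
E
```

```text
lev 0.97 [361.72072072 229.64864865] ((534.7981567382812, -216.69766235351562), (89.46527862548828, 108.4849624633789), 71.6894302368164)
lev 0.97 [364.66233766 280.5974026 ] ((387.5745849609375, -224.2841339111328), (70.43002319335938, 81.60551452636719), 45.02614212036133)
lev 0.87 [316.4057971  238.72463768] ((507.4454345703125, -86.00292205810547), (59.36302947998047, 78.18460845947266), 45.16095733642578)
riser 0.67 ((590.3358154296875, 208.41490173339844), (169.7787628173828, 209.42681884765625), 7.895932197570801)
foot_knob 0.63 194.9746835443038 218.83544303797467 [0.56350256 0.24618394 0.125     ]
foot_knob 0.44 460.0171821305842 206.88430698739978 [ 0.59905929 -0.46298185  0.125     ]
lev 0.8 [292.04761905 201.46031746] ((508.39971923828125, -85.08795928955078), (90.60551452636719, 84.96769714355469), 39.74736785888672)
lev 0.77 [299.10714286 171.41071429] ((387.69775390625, -221.6438751220703), (99.20865631103516, 86.96649932861328), 40.48982238769531)
lev 0.58 [267.40243902 183.84146341] ((534.7734985351562, -225.21302795410156), (124.5413589477539, 107.22080993652344), 73.32415771484375)
riser 0.78 ((607.1801147460938, 218.43878173828125), (198.533203125, 207.53265380859375), 7.310523986816406)
[0.56305863 0.24610721 0.125     ] [0.56560051 0.2548445  0.125     ] [ 0.51903236 -0.21394163  0.024     ] [ 0.56939041 -0.23110014  0.026     ]
```

View pics/c.png

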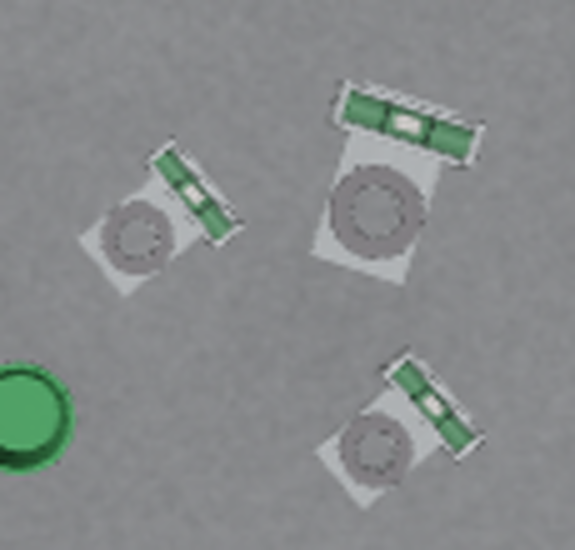

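The crop confirms that the level at top pixel (361,236) is the largest, about 105 x 84 mm. Its x axis is at about -18.5°, and the other two are about 0.7 of its size. Next I plan the approach.

```bash
cat >> h.py <<'E'
def to(x,y,z,yaw):
    s=r.sense();R=np.array(s["ee_rot"]);c=np.degrees(np.arctan2(R[1,0],R[0,0]));t=-(yaw-c)
    a=np.radians(yaw);Rn=np.array([[np.cos(a),np.sin(a),0],[np.sin(a),-np.cos(a),0],[0,0,-1]])
    D=np.array([x,y,z])-s["tcp_pos"]
    print("t",s["time_s"],"tcp",np.round(s["tcp_pos"],4),"yaw",round(c,2),"turn",round(t,2),"then shift",np.round(Rn.T@D*1000,1),"mm; in present axes",np.round(R.T@D*1000,1),"F",np.round(s["wrist_force"],1),"w",s["gripper_width"])
E
python3 - <<'E'
from h import *
to(.5285,-.217,.16,-18.5)
p=imaging.capture("wrist");R=np.array(r.sense()["ee_rot"]);print(R.T@(np.array(p["eye"])-r.sense()["tcp_pos"]),R.T@np.array(p["orientation"]),p["intrinsics"])
E
```

```text
t 1.1 tcp [0.2779 0.5598 0.2226] yaw -26.4 turn -7.9 then shift [484.2 657.1  62.6] mm; in present axes [569.9 584.3  62.5] F [ 0.  -0.3 -0.1] w 1.0031734470048228
[ 0.08197276 -0.00049206 -0.16049665] [[-5.36239532e-04 -9.54669398e-01 -2.97667689e-01]
 [ 9.99999856e-01 -5.11074734e-04 -1.62369141e-04]
 [ 2.87841486e-06 -2.97667733e-01  9.54669535e-01]] [[319.50048264   0.         281.30660791]
 [  0.         319.50048264 210.41101298]
 [  0.           0.           1.        ]]
```

Emit:
apply_moves --moves '[[[0,0,0],-4],[[0,0,0],-3.9],[[0.023,0.031,0],0],[[0.023,0.031,0],0],[[0.023,0.031,0],0]]' --hand 0.087

```text
time_s: 1.57
tcp_pos: [0.3138, 0.4486, 0.2221]
ee_rot: [[0.949, -0.316, -0.0], [-0.316, -0.949, -0.001], [0.0, 0.001, -1.0]]
wrist_force: [1.5, 0.6, -0.1]
gripper_width: 0.996
gripper_force: 0.0
```

Emit:
apply_moves --moves '[[[0.023,0.031,0],0],[[0.023,0.031,0],0],[[0.023,0.031,0],0],[[0.023,0.031,0],0],[[0.023,0.031,0],0]]'

```text
time_s: 1.98
tcp_pos: [0.3738, 0.2644, 0.2229]
ee_rot: [[0.949, -0.317, 0.001], [-0.317, -0.949, 0.001], [0.0, -0.001, -1.0]]
wrist_force: [0.8, 0.3, -0.5]
gripper_width: 1.002
gripper_force: 0.0
```

Emit:
apply_moves --moves '[[[0.023,0.031,0],0],[[0.023,0.031,0],0],[[0.023,0.031,0],0],[[0.023,0.031,0],0],[[0.023,0.031,0],0]]'

```text
time_s: 2.4
tcp_pos: [0.4337, 0.081, 0.2231]
ee_rot: [[0.949, -0.317, 0.001], [-0.317, -0.949, 0.001], [0.001, -0.001, -1.0]]
wrist_force: [0.5, 0.7, -0.2]
gripper_width: 0.998
gripper_force: 0.0
```

Emit:
apply_moves --moves '[[[0.023,0.031,0],0],[[0.023,0.031,0],0],[[0.023,0.031,0],0],[[0.023,0.031,0],0],[[0.023,0.031,0],0]]'

```text
time_s: 2.82
tcp_pos: [0.4937, -0.1027, 0.2229]
ee_rot: [[0.948, -0.317, 0.001], [-0.317, -0.948, 0.0], [0.001, -0.0, -1.0]]
wrist_force: [1.1, 0.6, -0.4]
gripper_width: 0.999
gripper_force: 0.0
```

Emit:
apply_moves --moves '[[[0.023,0.031,0.015],0],[[0.023,0.031,0.015],0],[[0.023,0.031,0.015],0],[[0,0,0.015],0],[[0,0,0],0]]'

```text
time_s: 3.23
tcp_pos: [0.5272, -0.2123, 0.1586]
ee_rot: [[0.947, -0.322, -0.007], [-0.322, -0.947, 0.002], [-0.008, 0.001, -1.0]]
wrist_force: [-0.8, -0.2, -0.5]
gripper_width: 1.0
gripper_force: 0.0
```

```bash
python3 - <<'E'
from h import *
to(.5285,-.217,.16,-18.5)
p=imaging.capture("wrist")
cv2.imwrite("pics/w1.png",p["frame"])
for t in("level","vial"):
  for a,c in pl(p,t): print(t,a,c,onz(p,a,.0 if t=="level" else .026))
for d in models.cut_out(p,"level"):
    m=d["region"].astype(np.uint8);print(d["confidence"],d["extent"],m.sum())
E
```

```text
t 3.2333 tcp [ 0.5272 -0.2123  0.1586] yaw -18.76 turn -0.26 then shift [ 2.7  4.1 -1.4] mm; in present axes [ 2.7  4.1 -1.4] F [-0.8 -0.2 -0.5] w 1.000060349656712
level [283.6 200.3] 0.74 [ 0.51933477 -0.21160552  0.        ]
level [320.2 308. ] 0.66 [ 0.3826034 -0.2102373  0.       ]
level [171.1 255.5] 0.56 [ 0.49948764 -0.07475833  0.        ]
vial [343.2 293.2] 0.87 [ 0.41039548 -0.24055053  0.026     ]
vial [185.1 232.3] 0.79 [ 0.52665287 -0.11171573  0.026     ]
0.76 [0.4236, 0.3164, 0.1732, 0.2564] 6492
0.69 [0.5229, 0.6321, 0.1259, 0.1731] 1646
0.62 [0.2532, 0.4802, 0.1371, 0.1783] 3033
```

View pics/w1.png

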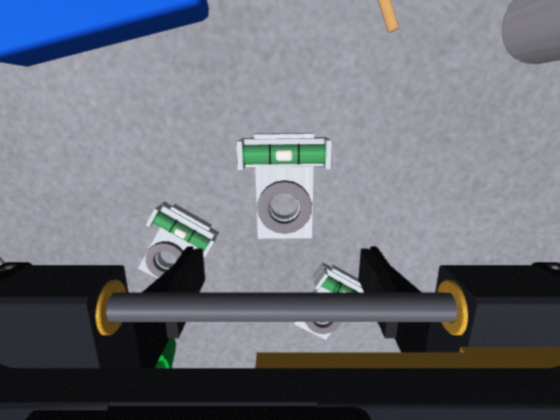

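The wrist view shows the large level straight ahead, with its collar at (284.5,207) and vial at (284.5,155), nearly aligned with the tool. The two small levels are at (180,235) and (330,300), clear of the fingers.

```bash
python3 - <<'E'
from h import *
p=imaging.capture("wrist")
a=onz(p,(284.5,207),.024);b=onz(p,(284.5,155),.03);print(a,b,np.degrees(np.arctan2(*(b-a)[[1,0]])))
for t in ((.52,-.214),):
  pass
h=a[:2];u=(b-a)[:2]/np.linalg.norm((b-a)[:2])
g=h+.010*u;to(g[0],g[1],.004,np.degrees(np.arctan2(u[1],u[0])))
E
```

```text
[ 0.52168857 -0.21011072  0.024     ] [ 0.57059856 -0.22620039  0.03      ] -18.20939173065098
t 3.4833 tcp [ 0.53   -0.21    0.1642] yaw -18.39 turn -0.18 then shift [  2.1   2.7 160.2] mm; in present axes [  1.7   2.8 160.2] F [0.1 0.5 0.4] w 0.9992008407393854
```

Emit:
apply_moves --moves '[[[0.001,0.003,0.03],0],[[0,0,0.03],0],[[0,0,0.03],0],[[0,0,0.03],0],[[0,0,0.02],0]]'

```text
time_s: 3.9
tcp_pos: [0.5289, -0.2127, 0.0215]
ee_rot: [[0.949, -0.316, -0.001], [-0.316, -0.949, 0.0], [-0.001, -0.0, -1.0]]
wrist_force: [-0.5, -0.1, 0.2]
gripper_width: 1.002
gripper_force: 0.0
```

Emit:
apply_moves --moves '[[[0,0,0.01],0],[[0,0,0.006],0],[[0,0,0],0],[[0,0,0],0]]'

```text
time_s: 4.23
tcp_pos: [0.5306, -0.2138, 0.008]
ee_rot: [[0.949, -0.316, 0.003], [-0.316, -0.949, -0.001], [0.003, -0.0, -1.0]]
wrist_force: [-0.0, -0.1, 0.9]
gripper_width: 0.999
gripper_force: 0.0
```

Emit:
apply_moves --moves '[[[0,0,0],0],[[0,0,0],0],[[0,0,0],0],[[0,0,0],0],[[0,0,0],0]]' --hand 0.03

```text
time_s: 4.65
tcp_pos: [0.5295, -0.2141, 0.007]
ee_rot: [[0.948, -0.317, 0.001], [-0.317, -0.948, -0.0], [0.001, -0.0, -1.0]]
wrist_force: [0.6, 0.1, 0.1]
gripper_width: 0.707
gripper_force: 0.0
```

Emit:
apply_moves --moves '[[[0,0,0],0],[[0,0,0],0],[[0,0,0],0],[[0,0,0],0],[[0,0,0],0]]'

```text
time_s: 5.07
tcp_pos: [0.5292, -0.2143, 0.0069]
ee_rot: [[0.948, -0.317, -0.0], [-0.317, -0.948, -0.0], [-0.0, 0.0, -1.0]]
wrist_force: [-1.9, -2.5, 3.9]
gripper_width: 0.635
gripper_force: 30.0
```

Emit:
apply_moves --moves '[[[0,0,-0.01],0],[[0,0,-0.03],0],[[0,0,-0.04],0],[[0,0,-0.04],0],[[0,0,-0.04],0]]'

```text
time_s: 5.48
tcp_pos: [0.5284, -0.2131, 0.1674]
ee_rot: [[0.948, -0.317, -0.002], [-0.317, -0.948, 0.002], [-0.002, -0.001, -1.0]]
wrist_force: [0.5, -0.2, -4.6]
gripper_width: 0.642
gripper_force: 30.0
```

Emit:
apply_moves --moves '[[[0,0,-0.04],0],[[0,0,0],-5],[[0,0,0],-5],[[0,0,0],-5],[[0,0,0],-5]]'

```text
time_s: 5.9
tcp_pos: [0.5285, -0.213, 0.2059]
ee_rot: [[1.0, 0.03, -0.001], [0.03, -1.0, 0.002], [-0.001, -0.002, -1.0]]
wrist_force: [-0.8, -0.2, -3.3]
gripper_width: 0.635
gripper_force: 30.0
```

Emit:
apply_moves --moves '[[[0,0,0],-6.3],[[0,0,0],0],[[0,0,0],0]]'

```text
time_s: 6.15
tcp_pos: [0.5288, -0.2134, 0.2058]
ee_rot: [[0.991, 0.133, -0.001], [0.133, -0.991, 0.001], [-0.001, -0.001, -1.0]]
wrist_force: [-0.6, -0.4, -3.3]
gripper_width: 0.637
gripper_force: 30.0
```

```bash
python3 - <<'E'
from h import *
p=imaging.capture("wrist");s=r.sense()
cv2.imwrite("pics/w2.png",p["frame"])
for t in("level","vial"):print(t,pl(p,t))
R=np.array(s["ee_rot"]);
for X in((-.01,0,-.018),(.043,0,-.020),(.043,.013,-.02)): print(X,proj(p,s["tcp_pos"]+R@np.array(X)))
to(.5635+.0099,.246+.0014,.2,7.9)
E
```

```text
level [(array([261.1, 293.6]), 0.96), (array([280.1, 277.8]), 0.9), (array([161. , 190.8]), 0.89)]
vial [(array([293. , 287.9]), 0.84), (array([280.4, 202.2]), 0.8), (array([187. , 174.6]), 0.67)]
(-0.01, 0, -0.018) [282.57782136 299.63118587]
(0.043, 0, -0.02) [282.64045456 200.76487428]
(0.043, 0.013, -0.02) [311.16759963 200.74942233]
t 6.3 tcp [ 0.5292 -0.2137  0.2062] yaw 7.7 turn -0.2 then shift [ 107.2 -450.7    6.2] mm; in present axes [ 105.6 -451.     6.4] F [-1.   0.1 -4.2] w 0.6389001511777316
```

View pics/w2.png

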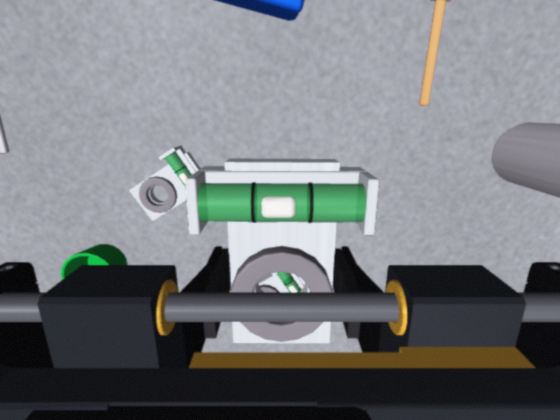

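The level is held square and centred, with its vial at (282,203) and collar at (281,293). I'll move beside the shelf, keeping the knob ahead of the level so it stays in view.

Emit:
apply_moves --moves '[[[-0.004,-0.041,0],-0.2],[[-0.004,-0.041,0],0],[[-0.004,-0.041,0],0],[[-0.004,-0.041,0],0],[[-0.004,-0.041,0],0]]'

```text
time_s: 6.72
tcp_pos: [0.4803, -0.0122, 0.2067]
ee_rot: [[0.991, 0.137, 0.0], [0.137, -0.991, 0.0], [0.0, -0.0, -1.0]]
wrist_force: [1.3, 0.5, -2.4]
gripper_width: 0.637
gripper_force: 30.0
```

Emit:
apply_moves --moves '[[[-0.004,-0.041,0],0],[[-0.004,-0.041,0],0],[[-0.004,-0.041,0],0],[[-0.004,-0.041,0],0],[[-0.004,-0.041,0],0]]'

```text
time_s: 7.13
tcp_pos: [0.4318, 0.1884, 0.207]
ee_rot: [[0.99, 0.138, 0.001], [0.138, -0.99, 0.001], [0.001, -0.001, -1.0]]
wrist_force: [1.0, -0.3, -3.2]
gripper_width: 0.637
gripper_force: 30.0
```

Emit:
apply_moves --moves '[[[0,-0.041,0],0],[[0,0,0],0],[[0,0,0],0],[[0,0,0],0]]'

```text
time_s: 7.47
tcp_pos: [0.4266, 0.227, 0.2063]
ee_rot: [[0.99, 0.139, -0.001], [0.139, -0.99, -0.001], [-0.001, 0.0, -1.0]]
wrist_force: [-0.8, 0.0, -3.2]
gripper_width: 0.639
gripper_force: 30.0
```

```bash
python3 - <<'E'
from h import *
p=imaging.capture("wrist");s=r.sense();R=np.array(s["ee_rot"]);print(R[:,0],s["tcp_pos"])
cv2.imwrite("pics/w3.png",p["frame"])
for t in("knob_top","foot_knob","vial","board_at_knob"):print(t,pl(p,t))
for d in models.cut_out(p,"foot_knob")[:1]:print(np.array(d["extent"])*[560,420,560,420],d["confidence"])
for d in models.cut_out(p,"riser")[:1]:
    m=d["region"].astype(np.uint8);c=max(cv2.findContours(m,0,1)[0],key=cv2.contourArea).reshape(-1,2)
    w=np.array([onz(p,q,0.074)[:2] for q in c]);print("riser",d["confidence"],cv2.minAreaRect((w*1000).astype(np.float32)))
f=lambda X:np.round(proj(p,s["tcp_pos"]+R@np.array(X)),1)
for x0 in(-.012,-.010,-.007): print(x0,f((x0+.027,0,-.0175)),f((x0-.027,0,-.0175)),f((x0,.027,-.0175)),f((x0,-.027,-.0175)),f((x0+.053,0,-.0195)))
for X in((.5635,.246,.125),(.5656,.2548,.125)):print(proj(p,X))
E
```

```text
[ 9.90438358e-01  1.37953565e-01 -8.20785122e-04] [0.42685293 0.22635538 0.20634197]
knob_top [(array([272.8,  23.5]), 0.86), (array([275.3,  38.4]), 0.58)]
foot_knob [(array([274.8,  39. ]), 0.79)]
vial [(array([281.4, 203.2]), 0.69)]
board_at_knob []
riser 0.97 ((550.33984375, 208.61090087890625), (92.80318450927734, 197.73361206054688), 7.964346408843994)
-0.012 [283.8 254.4] [283.5 345.8] [336.1 302.4] [231.2 302.3] [284.  204.6]
-0.01 [283.8 250.7] [283.5 342.7] [336.3 299. ] [231.  298.9] [284.  200.4]
-0.007 [283.8 245. ] [283.5 338. ] [336.6 293.9] [230.7 293.8] [284. 194.]
[282.32148658  23.29630412]
[269.69521663  17.71073411]
```

View pics/w3.png

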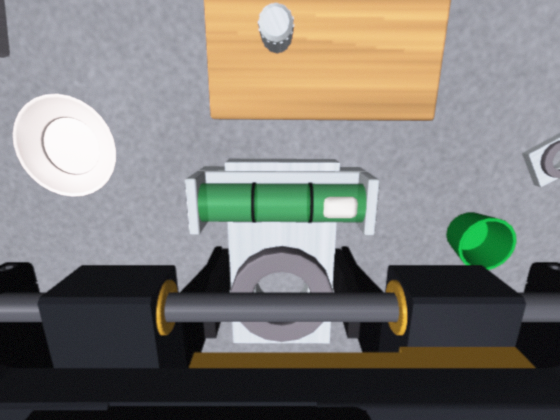

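The knob top is near (275,20) and the shelf edge is clear. I'll move 40 mm forward for a better view of the knob.

Emit:
apply_moves --moves '[[[0.02,-0.002,0],0],[[0.02,-0.002,0],0],[[0,0,0],0],[[0,0,0],0],[[0,0,0],0]]'

```text
time_s: 8.23
tcp_pos: [0.4657, 0.236, 0.2061]
ee_rot: [[0.99, 0.138, -0.001], [0.138, -0.99, -0.001], [-0.001, 0.001, -1.0]]
wrist_force: [-0.8, -1.1, -3.1]
gripper_width: 0.637
gripper_force: 30.0
```

```bash
python3 - <<'E'
from h import *
p=imaging.capture("wrist");s=r.sense();R=np.array(s["ee_rot"]);print(R[:,0],s["tcp_pos"])
print(pl(p,"knob_top"),pl(p,"foot_knob"))
for d in models.cut_out(p,"foot_knob")[:1]:print(np.array(d["extent"])*[560,420,560,420],d["confidence"])
f=lambda X:np.round(proj(p,s["tcp_pos"]+R@np.array(X)),1)
for x0 in(-.012,-.010,-.008): print(x0,"rear plate edge",f((x0-.035,0,-.0075)),"sides",f((x0+.03,.028,-.0075)),f((x0+.03,-.028,-.0075)),"head far",f((x0+.066,0,-.0295)),f((x0+.066,.042,-.0295)))
a=cv2.resize(p["frame"][40:150,220:340],None,fx=4,fy=4,interpolation=2)
b=cv2.resize(p["frame"][150:350,180:380],None,fx=2.2,fy=2.2,interpolation=2)
cv2.imwrite("pics/w4.png",np.hstack([a,b[:440][:, :320]])) ; cv2.imwrite("pics/w4a.png",a)
E
```

```text
[ 0.99034965  0.13858737 -0.0010532 ] [0.46557314 0.23601574 0.20628727]
[(array([278.7,  87.3]), 0.92), (array([465.2, 260.3]), 0.2)] [(array([281.5,  91.3]), 0.68)]
[263.088  70.518  34.776  32.214] 0.61
-0.012 rear plate edge [282.1 345.7] sides [336.3 241.4] [227.9 241.5] head far [282.1 182.2] [382.8 182.1]
-0.01 rear plate edge [282.1 342.8] sides [336.5 237.8] [227.7 237.9] head far [282.1 177.4] [383.2 177.3]
-0.008 rear plate edge [282.1 339.9] sides [336.7 234.2] [227.5 234.2] head far [282.1 172.7] [383.7 172.6]
```

View pics/w4.png

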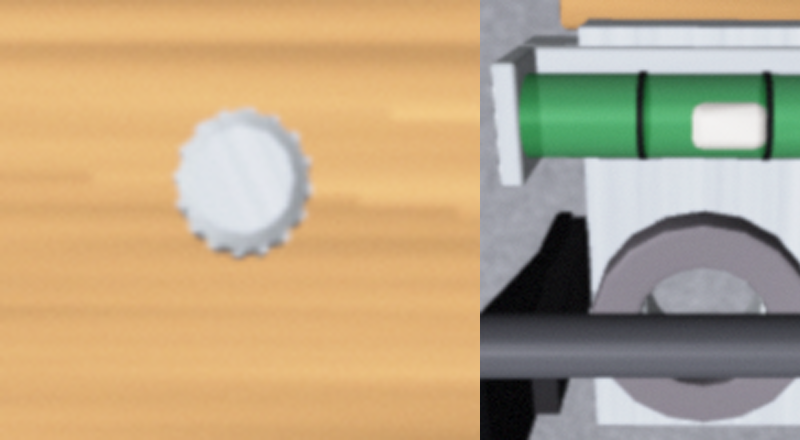

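The knob's top disc is centred at (279.5,84). The level sits centred in the gripper with its hole about 10 mm behind the TCP.

```bash
python3 - <<'E'
from h import *
K=[];V=[]
for i in range(3):
  p=imaging.capture("wrist");s=r.sense();R=np.array(s["ee_rot"])
  k=onz(p,(279.5,84.25),.125);K.append(k);V.append(R.T@(k-s["tcp_pos"]));print(k,V[-1],s["tcp_pos"])
E
```

```text
[0.56465085 0.25207805 0.125     ] [ 0.10009764 -0.00166105  0.08175103] [0.46575462 0.23647012 0.20674018]
[0.56473926 0.25219166 0.125     ] [ 0.10011236 -0.00170259  0.08177745] [0.46582906 0.23653082 0.20675844]
[0.56481802 0.25227121 0.125     ] [ 0.10010247 -0.00170962  0.08177781] [0.4659126  0.23660398 0.20675142]
```

Emit:
apply_moves --moves '[[[0.03,-0.0015,0.01],0],[[0.03,0,0.015],0],[[0.03,0,0.015],0],[[0.02,0,0.015],0],[[0,0,0],0]]'

```text
time_s: 9.0
tcp_pos: [0.5765, 0.2531, 0.1469]
ee_rot: [[0.991, 0.137, -0.004], [0.137, -0.991, -0.003], [-0.004, 0.002, -1.0]]
wrist_force: [-0.6, -0.7, -4.2]
gripper_width: 0.645
gripper_force: 30.0
```

Emit:
apply_moves --moves '[[[0,0,0.008],0],[[0,0,0],0],[[0,0,0],0],[[0,0,0],0]]'

```text
time_s: 9.33
tcp_pos: [0.5745, 0.2536, 0.1446]
ee_rot: [[0.99, 0.14, 0.001], [0.14, -0.99, 0.001], [0.001, -0.001, -1.0]]
wrist_force: [0.0, 0.0, -3.3]
gripper_width: 0.637
gripper_force: 30.0
```

```bash
python3 - <<'E'
from h import *
p=imaging.capture("wrist");s=r.sense();R=np.array(s["ee_rot"]);print(R[:,0],s["tcp_pos"])
f=lambda X:np.round(proj(p,s["tcp_pos"]+R@np.array(X)),1)
print("knob disc pred",f((-.01,0,s["tcp_pos"][2]-.125)),f((-.01+.009,0,s["tcp_pos"][2]-.125)),"collar inner far/near",f((-.01+.0155,0,-.0175)),f((-.01-.0155,0,-.0175)),f((-.01,0.0155,-.0175)))
q=imaging.capture("scene");c=proj(q,(.565,.25,.13)).astype(int);print(c)
a=cv2.resize(p["frame"][225:350,200:365],(528,400),interpolation=2)
b=cv2.resize(q["frame"][c[1]-60:c[1]+60,c[0]-40:c[0]+40],(267,400),interpolation=2)
cv2.imwrite("pics/w5.png",np.hstack([a,b]))
E
```

```text
[0.99015892 0.1399366  0.00175144] [0.57465696 0.25375877 0.1448278 ]
knob disc pred [282.  265.4] [282.  252.2] collar inner far/near [282.1 271.9] [282.1 324.7] [312.3 299. ]
[341 244]
```

View pics/w5.png

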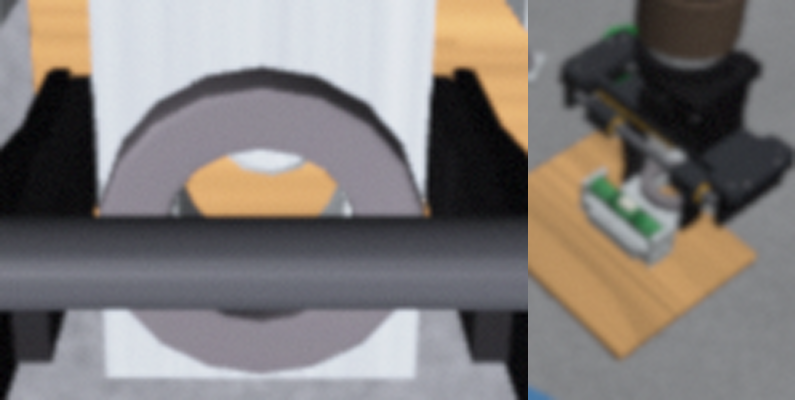

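Through the hole, the knob's near rim is at about (282.8,278.7), against a prediction of (282,278.3). The hole is lined up within about 0.5 mm, so I descend.

Emit:
apply_moves --moves '[[[0,0,0.005],0],[[0,0,0.005],0],[[0,0,0.005],0],[[0,0,0.005],0],[[0,0,0.005],0]]'

```text
time_s: 9.85
tcp_pos: [0.5747, 0.2533, 0.1177]
ee_rot: [[0.99, 0.139, -0.001], [0.139, -0.99, -0.0], [-0.001, 0.0, -1.0]]
wrist_force: [0.8, -0.2, -3.5]
gripper_width: 0.635
gripper_force: 30.0
```

Emit:
apply_moves --moves '[[[0,0,0.006],0],[[0,0,0.006],0],[[0,0,0.006],0],[[0,0,0.006],0],[[0,0,0],0]]'

```text
time_s: 10.27
tcp_pos: [0.574, 0.2529, 0.0927]
ee_rot: [[0.99, 0.139, -0.003], [0.139, -0.99, -0.002], [-0.003, 0.001, -1.0]]
wrist_force: [0.2, -0.6, -4.2]
gripper_width: 0.636
gripper_force: 30.0
```

```bash
python3 - <<'E'
from h import *
to(.5745,.2536,.081,7.9)
E
```

```text
t 10.2667 tcp [0.574  0.2529 0.0927] yaw 7.98 turn 0.08 then shift [ 0.6 -0.7 11.7] mm; in present axes [ 0.6 -0.7 11.7] F [ 0.2 -0.6 -4.2] w 0.6358918423394576
```

The knob is in the hole with no contact force. I continue down gently until the level touches the shelf.

Emit:
apply_moves --moves '[[[0,0,0.004],0],[[0,0,0.003],0],[[0,0,0.001],0],[[0,0,0],0],[[0,0,0],0]]'

```text
time_s: 10.68
tcp_pos: [0.575, 0.2535, 0.0867]
ee_rot: [[0.99, 0.139, 0.0], [0.139, -0.99, 0.0], [0.0, -0.0, -1.0]]
wrist_force: [-0.1, -0.1, -4.1]
gripper_width: 0.638
gripper_force: 30.0
```

Emit:
apply_moves --moves '[[[0,0,0.001],0],[[0,0,0.001],0],[[0,0,0],0],[[0,0,0],0]]'

```text
time_s: 11.02
tcp_pos: [0.5749, 0.2534, 0.0845]
ee_rot: [[0.99, 0.139, -0.0], [0.139, -0.99, -0.0], [-0.0, 0.0, -1.0]]
wrist_force: [1.0, -0.1, -3.4]
gripper_width: 0.639
gripper_force: 30.0
```

Emit:
apply_moves --moves '[[[0,0,0.001],0],[[0,0,0.001],0],[[0,0,0],0],[[0,0,0],0]]'

```text
time_s: 11.35
tcp_pos: [0.5748, 0.2534, 0.0824]
ee_rot: [[0.99, 0.139, -0.0], [0.139, -0.99, -0.0], [-0.0, 0.0, -1.0]]
wrist_force: [0.8, 0.1, -3.0]
gripper_width: 0.637
gripper_force: 30.0
```

Emit:
apply_moves --moves '[[[0,0,0.001],0],[[0,0,0.001],0],[[0,0,0],0],[[0,0,0],0]]'

```text
time_s: 11.68
tcp_pos: [0.5749, 0.2534, 0.0806]
ee_rot: [[0.99, 0.139, 0.0], [0.139, -0.99, -0.0], [0.0, 0.0, -1.0]]
wrist_force: [-0.5, 0.2, -3.4]
gripper_width: 0.635
gripper_force: 30.0
```

Emit:
apply_moves --moves '[[[0,0,0.001],0],[[0,0,0],0],[[0,0,0],0]]'

```text
time_s: 11.93
tcp_pos: [0.575, 0.2535, 0.08]
ee_rot: [[0.99, 0.139, 0.0], [0.139, -0.99, 0.0], [0.0, -0.0, -1.0]]
wrist_force: [-0.5, 0.9, -1.1]
gripper_width: 0.637
gripper_force: 30.0
```

The level touches the shelf. I release and lift off.

Emit:
apply_moves --moves '[[[0,0,0],0],[[0,0,0],0],[[0,0,0],0],[[0,0,0],0],[[0,0,0],0]]' --hand 0.08

```text
time_s: 12.35
tcp_pos: [0.5752, 0.2535, 0.0798]
ee_rot: [[0.99, 0.139, 0.001], [0.139, -0.99, 0.0], [0.001, -0.0, -1.0]]
wrist_force: [-0.1, -0.2, -0.7]
gripper_width: 0.891
gripper_force: 0.0
```

Emit:
apply_moves --moves '[[[0,0,-0.01],0],[[0,0,-0.02],0],[[0,0,-0.03],0],[[0,0,-0.005],0],[[0,0,0],0]]'

```text
time_s: 12.77
tcp_pos: [0.5766, 0.2545, 0.1483]
ee_rot: [[0.99, 0.14, 0.006], [0.14, -0.99, 0.004], [0.007, -0.003, -1.0]]
wrist_force: [-0.8, 0.3, -0.5]
gripper_width: 0.918
gripper_force: 0.0
```

```bash
python3 - <<'E'
from h import *
for i in range(12): p=imaging.capture("wrist") if i in(0,11) else (imaging.capture("top"))
s=r.sense();R=np.array(s["ee_rot"]);print(s["joints"],s["tcp_pos"],s["gripper_width"])
print(pl(p,"vial"),pl(p,"knob_top"),pl(p,"level"))
cv2.imwrite("pics/w6.png",p["frame"])
E
```

```text
[ 3.85244509e+01  2.58877084e+01 -5.24719199e+00  5.50544388e-05
 -5.88930651e+01  5.94743084e+01] [0.57482901 0.25338159 0.14425756] 0.9161787347253886
[(array([280. , 176.7]), 0.97)] [(array([282.8, 266.5]), 0.87)] [(array([281.7, 237.2]), 0.58)]
```

View pics/w6.png

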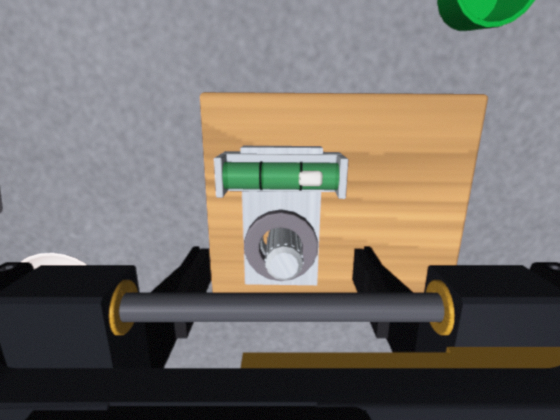

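The level lies over the knob. The bubble at column 310.5, with the rings at 261.5 and 302, is about 18.5 mm towards -y, so about 0.92 rad (53°) clockwise is needed. I centre over the knob, pre-turn 26° anticlockwise and narrow the fingers.

Emit:
apply_moves --moves '[[[-0.01,0,0],0],[[0,0,0],-6.5],[[0,0,0],-6.5],[[0,0,0],-6.5],[[0,0,0],-6.5]]' --hand 0.045

```text
time_s: 13.93
tcp_pos: [0.565, 0.2521, 0.1447]
ee_rot: [[0.826, 0.564, 0.0], [0.564, -0.826, 0.0], [0.0, 0.0, -1.0]]
wrist_force: [0.0, -0.3, 0.1]
gripper_width: 0.624
gripper_force: 0.0
```

Emit:
apply_moves --moves '[[[0,0,0],0],[[0,0,0],0],[[0,0,0],0],[[0,0,0],0]]'

```text
time_s: 14.27
tcp_pos: [0.565, 0.252, 0.1446]
ee_rot: [[0.83, 0.558, 0.0], [0.558, -0.83, 0.0], [0.0, -0.0, -1.0]]
wrist_force: [0.3, -0.5, -0.2]
gripper_width: 0.519
gripper_force: 0.0
```

```bash
python3 - <<'E'
from h import *
p=imaging.capture("wrist");s=r.sense();R=np.array(s["ee_rot"])
print(pl(p,"vial"),pl(p,"knob_top"),proj(p,[*s["tcp_pos"][:2],.125]))
to(.5648,.2521,.0928,33.9)
t=imaging.capture("top");print(pl(t,"vial"))
cv2.imwrite("pics/w7.png",p["frame"])
E
```

```text
[(array([314.3, 168.8]), 0.57)] [(array([282.8, 252.1]), 0.96)] [281.90232156 251.26457022]
t 14.4167 tcp [0.565  0.252  0.1445] yaw 33.95 turn 0.05 then shift [-0.1 -0.2 51.7] mm; in present axes [-0.1 -0.2 51.7] F [-0.1  0.1 -0.2] w 0.519425326590144
[(array([320.3, 233.3]), 0.88), (array([373.1, 275.6]), 0.77), (array([192.4, 201.3]), 0.74)]
```

View pics/w7.png

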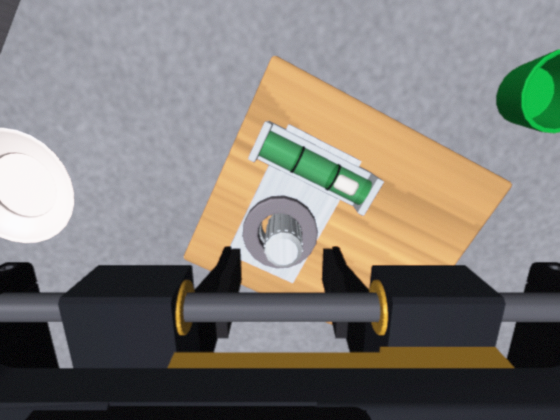

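The knob top at (283,248) is centred between the open fingers, and the bubble at (346,184) is still to the -y side. I descend to press the collar.

Emit:
apply_moves --moves '[[[0,0,0.01],0],[[0,0,0.01],0],[[0,0,0.01],0],[[0,0,0.007],0],[[0,0,0.005],0]]' --hand 0.034

```text
time_s: 14.93
tcp_pos: [0.5642, 0.2515, 0.1005]
ee_rot: [[0.829, 0.559, -0.002], [0.559, -0.829, -0.002], [-0.003, 0.0, -1.0]]
wrist_force: [0.1, -0.1, 0.1]
gripper_width: 0.395
gripper_force: 0.0
```

Emit:
apply_moves --moves '[[[0,0,0.003],0],[[0,0,0.003],0],[[0,0,0.003],0],[[0,0,0],0],[[0,0,0],0]]'

```text
time_s: 15.35
tcp_pos: [0.565, 0.2518, 0.0941]
ee_rot: [[0.829, 0.559, 0.0], [0.559, -0.829, -0.0], [-0.0, 0.0, -1.0]]
wrist_force: [-2.1, -1.1, 2.8]
gripper_width: 0.389
gripper_force: 1.5
```

```bash
python3 - <<'E'
from h import *
to(.5648,.2521,.0928,33.9)
E
```

```text
t 15.35 tcp [0.565  0.2518 0.0941] yaw 34.0 turn 0.1 then shift [ 0.  -0.3  1.3] mm; in present axes [ 0.  -0.3  1.3] F [-2.1 -1.1  2.8] w 0.3886056852529267
```

Emit:
apply_moves --moves '[[[0,0,0.0015],0],[[0,0,0],0],[[0,0,0],0]]'

```text
time_s: 15.6
tcp_pos: [0.5651, 0.2519, 0.0926]
ee_rot: [[0.829, 0.559, 0.0], [0.559, -0.829, -0.0], [0.0, 0.0, -1.0]]
wrist_force: [-2.1, -1.2, 4.0]
gripper_width: 0.391
gripper_force: 2.1
```

Emit:
apply_moves --moves '[[[0,0,0],0],[[0,0,0],0],[[0,0,0],0],[[0,0,0],0],[[0,0,0],0]]' --hand 0.0

```text
time_s: 16.02
tcp_pos: [0.5663, 0.2517, 0.0927]
ee_rot: [[0.829, 0.559, 0.003], [0.559, -0.829, -0.0], [0.002, 0.001, -1.0]]
wrist_force: [2.7, -4.2, 5.0]
gripper_width: 0.27
gripper_force: 30.7
```

Emit:
apply_moves --moves '[[[0,0,0],0],[[0,0,0],0]]'

```text
time_s: 16.18
tcp_pos: [0.5663, 0.2517, 0.0928]
ee_rot: [[0.829, 0.559, 0.003], [0.559, -0.829, 0.0], [0.002, 0.001, -1.0]]
wrist_force: [2.4, -3.7, 5.4]
gripper_width: 0.271
gripper_force: 30.7
```

```bash
cat >> h.py <<'E'
def bubble():
    out=[]
    for n in range(3):
        p=imaging.capture("wrist");hsv=cv2.cvtColor(p["frame"],cv2.COLOR_BGR2HSV)
        g=((hsv[...,0]>50)&(hsv[...,0]<85)&(hsv[...,1]>120)&(hsv[...,2]>25)).astype(np.uint8)
        s=r.sense();R=np.array(s["ee_rot"]);a=np.radians(7.9);u=np.array([np.cos(a),np.sin(a)]);v=np.array([-np.sin(a),np.cos(a)])
        ctr=np.array([.565,.252])+.053*u;Z=.0995+.002
        # sample along the vial: world grid -> image
        ys=np.arange(-.036,.0361,.0005);xs=np.arange(-.004,.0041,.001)
        G=np.array([[proj(p,[*(ctr+x*u+y*v),Z]) for y in ys] for x in xs]).astype(np.float32)
        im=cv2.remap(p["frame"],G[...,0],G[...,1],cv2.INTER_LINEAR)
        b=im.mean(0).mean(1); red=im[...,2].mean(0); gr=im[...,1].mean(0)
        w=red>120; dark=gr<60
        out.append((ys[w].mean()*1000 if w.any() else None,w.sum()*.5,np.round(ys[dark]*1000,1)))
        strip=cv2.resize(im,None,fx=4,fy=8)
    cv2.imwrite("pics/strip.png",strip)
    return out,[int(x) for x in red[::4]],[int(x) for x in gr[::2]]
E
python3 - <<'E'
from h import *
to(.5648,.2521,.0928,33.9)
o=bubble()
for x in o: print(x)
print(r.sense()["gripper_force"],r.sense()["moment"])
E
```

```text
t 16.1833 tcp [0.5663 0.2517 0.0928] yaw 34.02 turn 0.12 then shift [-1.  -1.2 -0. ] mm; in present axes [-1.  -1.2 -0. ] F [ 2.4 -3.7  5.4] w 0.27120197072993596
[(np.float64(-22.499999999999986), np.float64(15.5), array([-13. ,  13.5,  14. ])), (np.float64(-22.499999999999986), np.float64(15.5), array([-13. ,  13.5,  14. ])), (np.float64(-22.499999999999986), np.float64(15.5), array([-13. ,  13.5,  14. ]))]
[67, 67, 67, 133, 201, 205, 205, 205, 205, 204, 198, 59, 42, 49, 55, 81, 81, 81, 82, 80, 81, 81, 81, 81, 81, 32, 57, 81, 82, 82, 82, 82, 83, 82, 82, 83, 83]
[156, 156, 156, 156, 157, 158, 175, 202, 216, 217, 217, 217, 218, 218, 217, 218, 217, 217, 217, 217, 214, 190, 111, 41, 108, 136, 137, 136, 144, 167, 172, 171, 171, 171, 171, 171, 172, 171, 171, 171, 171, 172, 172, 172, 171, 171, 172, 172, 169, 96, 53, 127, 146, 170, 172, 172, 172, 172, 173, 172, 173, 172, 173, 173, 173, 173, 173, 173, 173, 173, 174, 173, 174]
30.732823970611207 [-1.41858968 -0.7613455   0.02252467]
```

The fingers grip the knob at 30.7 N and the collar is pressed with about 5 N. The rings measure -13 and +13.7 mm and the bubble is at about -22.8 mm, so I need about 65° clockwise. I first relax the small sideways offset, then turn.

Emit:
apply_moves --moves '[[[0.001,0.001,0],0],[[0,0,0],4],[[0,0,0],5],[[0,0,0],5],[[0,0,0],5]]'

```text
time_s: 16.75
tcp_pos: [0.5667, 0.2511, 0.0927]
ee_rot: [[0.967, 0.255, 0.0], [0.255, -0.967, -0.001], [0.0, 0.001, -1.0]]
wrist_force: [0.4, -4.8, 6.4]
gripper_width: 0.267
gripper_force: 32.5
```

Emit:
apply_moves --moves '[[[0,0,0],5],[[0,0,0],5],[[0,0,0],5],[[0,0,0],5],[[0,0,0],4]]'

```text
time_s: 17.17
tcp_pos: [0.5667, 0.2502, 0.0927]
ee_rot: [[0.987, -0.16, -0.0], [-0.16, -0.987, -0.003], [0.0, 0.003, -1.0]]
wrist_force: [-0.0, -7.2, 5.8]
gripper_width: 0.265
gripper_force: 32.9
```

Emit:
apply_moves --moves '[[[0,0,0],0],[[0,0,0],0],[[0,0,0],0],[[0,0,0],0],[[0,0,0],0]]'

```text
time_s: 17.58
tcp_pos: [0.5667, 0.2502, 0.0927]
ee_rot: [[0.988, -0.157, -0.0], [-0.157, -0.988, -0.002], [0.0, 0.002, -1.0]]
wrist_force: [0.6, -6.2, 7.2]
gripper_width: 0.27
gripper_force: 32.7
```

Emit:
apply_moves --moves '[[[0,0,0],0],[[0,0,0],0],[[0,0,0],0],[[0,0,0],0],[[0,0,0],0]]'

```text
time_s: 18.0
tcp_pos: [0.5667, 0.2502, 0.0927]
ee_rot: [[0.988, -0.157, -0.0], [-0.157, -0.988, -0.002], [0.0, 0.002, -1.0]]
wrist_force: [0.4, -6.3, 7.3]
gripper_width: 0.266
gripper_force: 32.7
```

Emit:
apply_moves --moves '[[[0,0,0],0],[[0,0,0],0],[[0,0,0],0],[[0,0,0],0],[[0,0,0],0]]'

```text
time_s: 18.42
tcp_pos: [0.5667, 0.2502, 0.0927]
ee_rot: [[0.988, -0.157, -0.0], [-0.157, -0.988, -0.002], [0.0, 0.002, -1.0]]
wrist_force: [0.6, -6.8, 7.8]
gripper_width: 0.267
gripper_force: 32.7
```

Emit:
apply_moves --moves '[[[0,0,0],0],[[0,0,0],0],[[0,0,0],0],[[0,0,0],0],[[0,0,0],0]]'

```text
time_s: 18.83
tcp_pos: [0.5667, 0.2502, 0.0927]
ee_rot: [[0.988, -0.157, -0.0], [-0.157, -0.988, -0.002], [0.0, 0.002, -1.0]]
wrist_force: [1.1, -7.9, 7.2]
gripper_width: 0.271
gripper_force: 32.7
```

```bash
python3 - <<'E'
from h import *
to(.5663,.2517,.0928,-31)
for x in bubble(): print(x)
E
```

```text
t 18.8333 tcp [0.5667 0.2502 0.0927] yaw -9.01 turn 21.99 then shift [-1.1 -1.1 -0.1] mm; in present axes [-0.6 -1.4 -0.1] F [ 1.1 -7.9  7.2] w 0.2714100411873162
[(np.float64(-5.9999999999999725), np.float64(15.5), array([15.])), (np.float64(-5.9999999999999725), np.float64(15.5), array([15.])), (np.float64(-5.9999999999999725), np.float64(15.5), array([15.]))]
[78, 82, 82, 82, 83, 82, 81, 82, 82, 82, 82, 92, 170, 199, 200, 199, 200, 199, 194, 100, 82, 83, 83, 69, 50, 43, 61, 85, 85, 86, 86, 87, 87, 87, 87, 67, 69]
[160, 170, 171, 171, 171, 171, 171, 171, 171, 170, 171, 171, 171, 171, 171, 171, 171, 171, 171, 171, 171, 170, 159, 163, 171, 203, 215, 215, 215, 215, 215, 215, 215, 214, 214, 214, 213, 203, 176, 172, 172, 172, 172, 172, 172, 173, 158, 139, 138, 137, 111, 47, 116, 171, 174, 174, 175, 175, 175, 175, 176, 176, 176, 176, 176, 176, 176, 177, 176, 165, 156, 156, 157]
```

The bubble is at about -7.7 mm relative to ring centre after 43°, so about 22° remains.

Emit:
apply_moves --moves '[[[0,0.001,0],0],[[0,0,0],5],[[0,0,0],6],[[0,0,0],6],[[0,0,0],5]]'

```text
time_s: 19.4
tcp_pos: [0.5664, 0.2494, 0.0927]
ee_rot: [[0.855, -0.519, -0.0], [-0.519, -0.855, -0.002], [0.001, 0.002, -1.0]]
wrist_force: [0.1, -6.2, 7.0]
gripper_width: 0.267
gripper_force: 32.8
```

Emit:
apply_moves --moves '[[[0,0,0],0],[[0,0,0],0],[[0,0,0],0],[[0,0,0],0],[[0,0,0],0]]'

```text
time_s: 19.82
tcp_pos: [0.5664, 0.2494, 0.0927]
ee_rot: [[0.857, -0.515, -0.0], [-0.515, -0.857, -0.002], [0.001, 0.002, -1.0]]
wrist_force: [-0.4, -5.1, 7.5]
gripper_width: 0.268
gripper_force: 33.0
```

Emit:
apply_moves --moves '[[[0,0,0],0],[[0,0,0],0],[[0,0,0],0],[[0,0,0],0],[[0,0,0],0]]'

```text
time_s: 20.23
tcp_pos: [0.5664, 0.2494, 0.0927]
ee_rot: [[0.857, -0.515, -0.0], [-0.515, -0.857, -0.002], [0.001, 0.002, -1.0]]
wrist_force: [-0.7, -5.7, 6.7]
gripper_width: 0.269
gripper_force: 33.0
```

Emit:
apply_moves --moves '[[[0,0,0],0],[[0,0,0],0],[[0,0,0],0],[[0,0,0],0],[[0,0,0],0]]'

```text
time_s: 20.65
tcp_pos: [0.5664, 0.2494, 0.0927]
ee_rot: [[0.857, -0.515, -0.0], [-0.515, -0.857, -0.002], [0.001, 0.002, -1.0]]
wrist_force: [-0.4, -6.9, 6.4]
gripper_width: 0.27
gripper_force: 33.0
```

Emit:
apply_moves --moves '[[[0,0,0],0],[[0,0,0],0],[[0,0,0],0],[[0,0,0],0],[[0,0,0],0]]'

```text
time_s: 21.07
tcp_pos: [0.5664, 0.2494, 0.0927]
ee_rot: [[0.857, -0.515, -0.0], [-0.515, -0.857, -0.002], [0.001, 0.002, -1.0]]
wrist_force: [-0.9, -7.1, 6.6]
gripper_width: 0.267
gripper_force: 33.0
```

Emit:
apply_moves --moves '[[[0,0,0],0],[[0,0,0],0],[[0,0,0],0],[[0,0,0],0],[[0,0,0],0]]'

```text
time_s: 21.48
tcp_pos: [0.5664, 0.2494, 0.0927]
ee_rot: [[0.857, -0.515, -0.0], [-0.515, -0.857, -0.002], [0.001, 0.002, -1.0]]
wrist_force: [0.0, -5.7, 6.7]
gripper_width: 0.267
gripper_force: 33.0
```

```bash
python3 - <<'E'
from h import *
to(.5663,.2517,.0928,-31)
for x in bubble(): print(x)
E
```

```text
t 21.4833 tcp [0.5664 0.2494 0.0927] yaw -31.03 turn -0.03 then shift [-1.2 -1.9 -0.1] mm; in present axes [-1.3 -1.9 -0.1] F [ 0.  -5.7  6.7] w 0.26734527534613006
[(np.float64(2.265625000000037), np.float64(16.0), array([-11. , -10.5,  16.5])), (np.float64(2.265625000000037), np.float64(16.0), array([-11. , -10.5,  16.5])), (np.float64(2.265625000000037), np.float64(16.0), array([-11. , -10.5,  16.5]))]
[162, 80, 80, 81, 80, 80, 81, 81, 81, 81, 67, 50, 45, 54, 84, 82, 133, 204, 209, 210, 210, 211, 208, 190, 63, 56, 36, 82, 90, 91, 91, 91, 92, 92, 74, 72, 73]
[188, 169, 169, 169, 169, 169, 170, 170, 170, 170, 170, 170, 171, 170, 171, 171, 171, 171, 171, 171, 155, 137, 137, 137, 118, 50, 100, 169, 173, 174, 171, 165, 170, 193, 215, 220, 220, 221, 221, 222, 221, 221, 221, 222, 220, 215, 207, 181, 146, 144, 143, 127, 64, 79, 162, 179, 179, 180, 179, 180, 180, 180, 180, 180, 180, 181, 181, 176, 163, 161, 160, 161, 161]
```

The bubble is at -0.6 mm from mid-vial and settled. The grip is 33 N and the press about 7 N, so I hand it in.

```bash
python3 -c "
from station import r
print(r.finish_job())"
```

```text
the job is handed in; nothing more can be done
None
```

The job is handed in, but no verdict came back. The largest level was seated over the knob with the vial on the far side. My last readings were a 33 N knob grip, about 7 N pressing down on the collar and the bubble about 0.6 mm from mid-vial.

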